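Move the battery pack from its charger into the work lamp

ROBOT

A 6-joint arm with a two-finger parallel gripper is mounted at the origin on the work surface; the furniture and walls round the work are solid. World frame = base frame: x ahead of the robot, y to its left, z up, the work surface at z = 0. Lengths are in m, angles in rad, forces in N, time in s.
With the tool pointing down it reaches from about 0.35 to 0.775 m from the base axis. Payload 5.5 kg.
Tool frame: the origin (TCP) lies midway between the tips of the shut fingers; the grasp point (between the pads) lies 19 mm behind it; z points along the fingers, y is the line along which they close (so a half turn about z gives the same grasp; the last joint's range is limited). The gripper opens to 85 mm and grips with 20 to 120 N. Pads are 22 mm wide; open, the fingers measure 114 mm over their backs; the gripper's body (76 mm by 85 mm) begins 54 mm behind the grasp point. The pads swing forward as they close: fully open they stand 13 mm farther back than shut.
Start: joints at [0.974, 0.313, 0.046, 1.304, 0, 1.431], TCP at [0.254, 0.516, 0.197] pointing down, gripper open.
Joint ranges: [-2.76, 2.76], [-0.86, 1.69], [-1.03, 1.26], [-2.2, 2.34], [-1.47, 1.5], [-3.14, 3.14]. Speed limits (rad/s): [2.57, 2.57, 3.14, 3.14, 3.14, 3.14].

INTERFACE

Orientations are given as a unit quaternion [w, x, y, z].
In Python, from workcell import telemetry, imaging, env gives the robot as it stands. The module is installed in compiled form; this text tells all that it offers.
- The arm moves only by the tool step_arm, never from a script. Its argument "moves" is a list of rows, each a list of 3 entries, a list of its own where there are three numbers: the shift along the tool's x, y, z in mm, then the turn, a rotation vector about the tool's x, y, z in rad, then the finger opening in mm, from 0 to 85.4. A call has 1 to 8 rows; each row is the pose to reach, as a shift and turn from the pose commanded when the call began, along the tool's axes at that moment; what a row does not reach only later rows make up. A row lasts 1/12 s, in which the tool goes at most 41.7 mm and 7.16 degrees, less where a joint would pass 70% of its speed; a pose out of reach is approached as far as the arm can. A call with a gripper value outside its range is refused whole. The fingers move at their own pace and stop on an object; "grip_force" is the grip in N (left out, the last holds). Time passes only in rows, so rows that repeat a pose let the fingers close. It gives the time, the measured TCP pose, the force, the opening and the grip force at its end, in the units of the state.
- telemetry.get_state(): the state, without advancing time (a new reading comes with each control period).
- imaging.read_camera(name): name is "scene" or "side" or "wrist"; returns the picture (420x560x3 uint8, red, green, blue); there is no depth.
- imaging.camera_params(name): a dict with "camera_matrix" (3x3 intrinsics, pixels), "pose" (4x4, takes a point from camera to world coordinates). Camera axes: x right, y up, looking along -z (the intrinsics and any distortion apply to the point x, -y, -z); pixel columns grow to the right and rows downward; lengths in m; the calibration is good to about 2 mm. A picture is of the moment at which its call begins: read the wrist's pose just before it. camera_params takes no time and is no camera call; for the wrist camera it gives the pose at the moment of the call.
- env.hand_in(): hands the job in; it is judged then, once.
The state is a dict: "clock": time; "joint_pos": joint angles; "qvel": joint speeds; "tau": joint torques, N m; "tcp_pos": TCP position; "orientation": TCP orientation; "wrist_force": force on the tool from outside, world axes, zero at the start; "ft_torque": the same for the moment, N m; "finger_gap": finger opening in m; "grip_force": force on a finger pad.
Only numpy, scipy, OpenCV 4.12 (cv2) and the standard library are available. Lean on these libraries where they do the work, as an engineer would, in place of code of your own. Each camera call takes 0.05 s, during which the arm holds its last target. There are 200 camera calls.

TASK

The lamp needs its battery: pinch the two side tabs of the battery pack together to unlock it, draw it up out of the charger, and press it down into the empty battery socket of the work lamp until both tabs have snapped out and lock it in. Feel your way: do not wrench the pack against its latches or ram it onto the socket's rim or bottom, and leave the other things on the bench where they are.

Things in the scene. Friction and masses are not known exactly. Their poses are not given: they have to be found in the camera images.
- pack: dark cordless-tool battery pack, 60 x 63 x 84 mm, 0.3 to 0.5 kg, upright. Origin: centre of its underside, z up, y across its two tabs. Lower half is a 54 x 44 mm stem, 43 mm deep in the socket; the back above it is 60 x 23 mm, top face at z = 84. It starts locked in the charger, underside 11 mm over the charger's origin, yaw as the charger's, with 2 mm of play upward.
- pinch (a point): point on the pack's centre line midway between its two grey ribbed thumb pads, 67 mm over its underside. Pads: outer faces at y = +-27 mm, 24 mm wide along x, z 55 to 79; 54 to 57 mm over both at rest, about 35 mm when pinched right in. Under each a ledge, top at z = 55, juts out to y = +-31.5: fingertips must stay above it. Beside the pads all is free.
- back (a point): centre of the pack's flat back, 84 mm over its underside (bare face 60 x 23 mm): the place to press the pack home with shut fingers.
- tab_left (a joint): angle of the pack's tab at +y, rad: 0 = sprung out, grows as it is pinched in, stop at about 0.14. It hinges at the stem's foot; its barb, flat top 36 mm over the underside, catches under the socket's lip and clears it above 0.08 (0.11 if the pack stands off centre). Pinching to the stop takes about 4 N a pad. Pressed down, the barbs' ramps also snap in past the lip by themselves.
- tab_right (a joint): the same for the tab at -y. Both must be pinched in together to draw the pack out. A tab that reads 0.03 to 0.11 while the pack is let go in a socket rubs on the lip and is not locked.
- charger: low slate-grey charger 138 x 108 x 45 mm with two screw-down ears, fixed. Origin: on the bench under the centre of its socket, z up, x toward its vents. Its socket takes the pack's stem with 1 mm to spare all round; its flared mouth ends 60 mm over the bench.
- lamp: grey cordless work lamp 172 x 120 x 52 mm with a finned lamp head (148 mm wide with its bracket, 150 mm high, 59 mm and more from the socket axis along +x), fixed. Origin: on the bench under the centre of its empty socket, z up. The pack goes in upright, its x axis along the lamp's x (or turned half round).
- mouth (a point): centre of the lamp socket's mouth (56 x 46 mm, 1 mm to spare round the stem), nominally 68 mm over the bench, a 6 mm flared lead-in above it. The socket is clamped in its rubber boot 0 to 3 mm above or below this height, not reported. The pack locks with its underside 41 mm below the true mouth and bottoms hard 2 mm deeper: it must be felt.
- contacts (a joint): how far the sprung contact block in the lamp's socket is pressed down, m: 0 = free. The pack meets it 34 mm below the true mouth; it pushes back with 3 N rising 1 N a mm. About 0.007 when locked, 0.009 when bottomed. Let go with the tabs still pinched in, the pack is lifted about 3 mm and hangs unlocked; a firm push on its back, roughly 10 to 20 N, then snaps it in.
- mug: copper mug 71 x 94 x 84 mm, bystander. Origin: centre of its underside.
- tin: small round flux tin 55 mm across, 34 mm high, bystander. Origin: centre of its underside.
- pad: oval hand pad with a pale felt sole 65 x 98 x 37 mm, bystander. Origin: centre of its underside.
There are look-alikes about, which are no part of the job. What is shaped like the pack but red is not meant.

How it is judged:
By the outcome, as a careful person would: the job done as asked, in the order asked, and still so for the second after the job is handed in, with the robot touching nothing.
It also fails if it takes over 51 s, if anything falls off the work surface, if the arm or the gripper's body presses on something with over 40 N, if the wrist force passes 120 N, or if a joint passes its speed limit or range.

## Working session

There is one attempt and no reset: what is moved stays moved. The work goes in short steps, Python scripts to look and compute and a tool call to move; the robot and the scene stay as the last step left them, time stands still between calls to the robot, and variables do not carry over. Pictures are saved under pics/ and viewed, at most 10 in all, crops included, and the job is handed in when it is done.

Besides the shell and the picture viewer there is one more tool, called after ">>>" as a command line: name --argument value ..., lists and objects as JSON in quotes. step_arm: Moves the arm, as the interface text tells. Its arguments: {"type":"object","properties":{"moves":{"type":"array"},"grip_force":{"type":"number"}},"required":["moves"]}

```bash
mkdir -p pics
cat > h.py <<'E'
import numpy as np, cv2
from workcell import telemetry, imaging, env
def snap(n,f):
    p=imaging.camera_params(n); im=imaging.read_camera(n); cv2.imwrite('pics/'+f,im[:,:,::-1]); 
    np.savez('pics/'+f+'.npz',K=p['camera_matrix'],T=p['pose']); return im,p
def ray(f,u,v):
    d=np.load('pics/'+f+'.npz'); K,T=d['K'],d['T']
    r=np.linalg.solve(K,[u,v,1]); r=T[:3,:3]@np.array([r[0],-r[1],-r[2]]); return T[:3,3],r
def onz(f,u,v,z):
    o,r=ray(f,u,v); return o+r*(z-o[2])/r[2]
def proj(f,P):
    d=np.load('pics/'+f+'.npz'); K,T=d['K'],d['T']
    q=T[:3,:3].T@(np.asarray(P)-T[:3,3]); q=K@np.array([q[0],-q[1],-q[2]]); return q[:2]/q[2]
E
python3 - <<'E'
from h import *
a,p=snap('scene','s1.png'); b,q=snap('side','d1.png')
cv2.imwrite('pics/both.png',cv2.resize(np.vstack([a,b])[:,:,::-1],(560,840))[:, :] if 0 else np.hstack([a,b])[:,:,::-1][:, :])
print(p,q); print({k:v for k,v in p.items() if k not in('camera_matrix','pose')}); s=telemetry.get_state(); print(s)
E
```

```text
{'camera_matrix': array([[428.66523443,   0.        , 284.70520444],
       [  0.        , 428.66523443, 206.53546623],
       [  0.        ,   0.        ,   1.        ]]), 'pose': array([[ 9.18951730e-01,  2.91385974e-01, -2.65747874e-01,
         1.21912637e-01],
       [-3.94369738e-01,  6.79796269e-01, -6.18344194e-01,
        -6.28428692e-01],
       [ 4.77587901e-04,  6.73031386e-01,  7.39613767e-01,
         8.77401916e-01],
       [ 0.00000000e+00,  0.00000000e+00,  0.00000000e+00,
         1.00000000e+00]])} {'camera_matrix': array([[416.07312796,   0.        , 276.67951407],
       [  0.        , 416.07312796, 212.63673114],
       [  0.        ,   0.        ,   1.        ]]), 'pose': array([[ 0.89711352,  0.26638264, -0.35245938,  0.02500038],
       [-0.44175676,  0.52968602, -0.72407437, -0.83240973],
       [-0.00618803,  0.80527822,  0.59286482,  0.79766554],
       [ 0.        ,  0.        ,  0.        ,  1.        ]])}
{}
{'clock': 0.1, 'joint_pos': array([9.74408649e-01, 3.13964553e-01, 4.51081640e-02, 1.30362679e+00,
       2.88829829e-05, 1.43118352e+00]), 'qvel': array([ 4.17804958e-04, -2.74137578e-03,  1.99227352e-03, -2.14541600e-05,
       -3.88594914e-04,  9.41633047e-04]), 'tau': array([ 2.71379613e-03, -4.81724918e+01,  2.99243885e+01,  1.27058389e-02,
       -9.04857075e-05,  5.88062207e-06]), 'tcp_pos': array([0.25332186, 0.51561774, 0.19658214]), 'orientation': array([-3.16897511e-04,  2.26407058e-01,  9.74032408e-01, -7.81762556e-04]), 'wrist_force': array([-0.53744826,  0.11209702, -0.17960463]), 'ft_torque': array([0.03227618, 0.06237223, 0.00688996]), 'grip_force': 0.0, 'finger_gap': 0.08540366690988402}
```

View pics/s1.png

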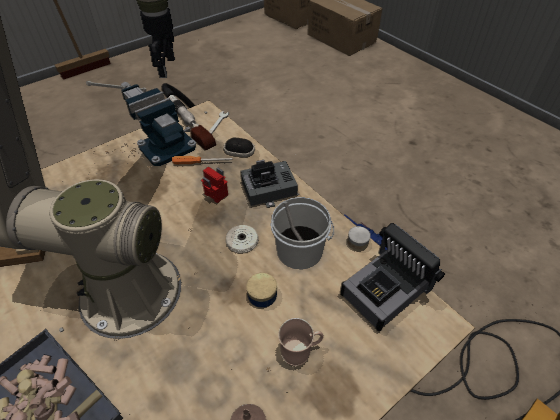

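View pics/d1.png

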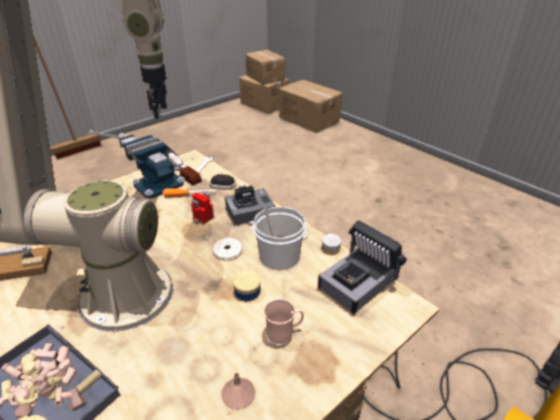

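The scene view shows the charger at about (268,183) with the dark pack in it at about (262,174). The red look-alike stands at (214,185), which is not meant. The lamp is at (388,275) with its empty socket at about (379,287). A bucket at (300,232) stands between the two. I'll confirm with one enlarged crop.

Run:
```python
from h import *
a=cv2.imread('pics/s1.png'); 
A=cv2.resize(a[145:215,225:315],None,fx=6,fy=6,interpolation=cv2.INTER_CUBIC)[:, :400]
A=cv2.resize(a[148:213,232:304],(443,400),interpolation=cv2.INTER_CUBIC)
B=cv2.resize(a[250:330,335:406],(355,400),interpolation=cv2.INTER_CUBIC)
cv2.imwrite('pics/c1.png',np.hstack([A,B]))
for uv,z in [((262,166),.095),((268,180),.045),((379,287),.068),((300,205),.12)]: print(uv,onz('s1.png',*uv,z))
```

```text
(262, 166) [0.40504621 0.18582501 0.095     ]
(268, 180) [0.41764697 0.17752601 0.045     ]
(379, 287) [ 0.50817442 -0.25077402  0.068     ]
(300, 205) [ 0.42970791 -0.00508277  0.12      ]
```

View pics/c1.png

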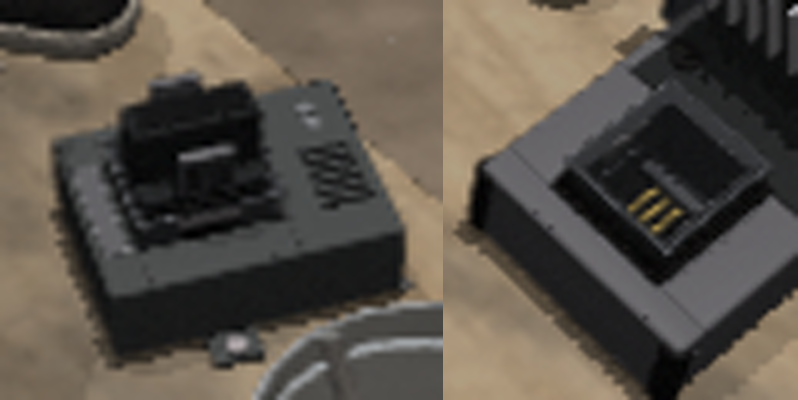

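The crop confirms it: the dark pack with grey thumb pads sits in the charger, vents to its right. The lamp's empty socket shows its gold contacts, with the lamp head to the upper right.

Run:
```python
from h import *
def show(n,C,z):
    P=np.array([onz('s1.png',u,v,z)[:2] for u,v in C]); c=P.mean(0)
    e=[P[(i+1)%4]-P[i] for i in range(4)]
    print(n,P.round(4).tolist(),'c',c.round(4),[ (round(np.linalg.norm(x),4),round(np.degrees(np.arctan2(x[1],x[0])),1)) for x in e])
cA=lambda x,y:(232+x/6.153,148+y/6.153); cB=lambda x,y:(335+(x-443)/5,250+y/5)
show('charger',[cA(110,297),cA(405,235),cA(330,83),cA(52,140)],.045)
show('packtop',[cA(127,150),cA(262,130),cA(250,85),cA(120,108)],.095)
show('lamp rim',[cB(565,175),cB(665,255),cB(770,165),cB(675,85)],.074)
for w in [(.41,.18,.095)]: print(proj('s1.png',w))
```

```text
charger [[0.3498, 0.1385], [0.4838, 0.1227], [0.4932, 0.2289], [0.3596, 0.2433]] c [0.4216 0.1834] [(np.float64(0.135), np.float64(-6.8)), (np.float64(0.1067), np.float64(85.0)), (np.float64(0.1343), np.float64(173.8)), (np.float64(0.1052), np.float64(-95.4))]
packtop [[0.3731, 0.1722], [0.4316, 0.161], [0.4378, 0.1902], [0.3796, 0.1987]] c [0.4055 0.1805] [(np.float64(0.0595), np.float64(-10.9)), (np.float64(0.0298), np.float64(77.9)), (np.float64(0.0588), np.float64(171.7)), (np.float64(0.0273), np.float64(-103.9))]
lamp rim [[0.4688, -0.2325], [0.488, -0.2833], [0.5535, -0.2633], [0.5378, -0.2111]] c [ 0.512  -0.2475] [(np.float64(0.0543), np.float64(-69.3)), (np.float64(0.0685), np.float64(16.9)), (np.float64(0.0546), np.float64(106.8)), (np.float64(0.0722), np.float64(-162.7))]
[264.49692648 166.85361884]
```

>>> step_arm --moves '[[[0,0,-80],[0,0,0],85],[[0,0,-80],[0,0,0],85],[[-283,-233,-80],[0,0,-0.353],85],[[-283,-233,-80],[0,0,-0.353],85],[[-283,-233,-80],[0,0,-0.353],85],[[-283,-233,-80],[0,0,-0.353],85],[[-283,-233,-80],[0,0,-0.353],85],[[-283,-233,-80],[0,0,-0.353],85]]' --grip_force 40

```text
clock: 0.77
tcp_pos: [0.3546, 0.2917, 0.2771]
orientation: [-0.0, 0.051, 0.999, -0.0]
wrist_force: [0.3, 0.2, 0.3]
finger_gap: 0.0851
grip_force: 0.0
```

>>> step_arm --moves '[[[-59,-102,0],[0,0,0],85],[[-59,-102,0],[0,0,0],85],[[-59,-102,0],[0,0,0],85],[[-59,-102,0],[0,0,0],85],[[-59,-102,0],[0,0,0],85]]'

```text
clock: 1.18
tcp_pos: [0.4031, 0.1843, 0.2771]
orientation: [-0.0, 0.054, 0.999, 0.0]
wrist_force: [0.1, -0.1, -0.1]
finger_gap: 0.0851
grip_force: 0.0
```

Run:
```python
from h import *
s=telemetry.get_state(); print(s['tcp_pos'],s['orientation'],s['wrist_force'],s['joint_pos'])
a,p=snap('wrist','w1.png'); print(p['camera_matrix'],p['pose'])
print('pack center proj',proj('w1.png',(.405,.182,.095)),'tcp',proj('w1.png',s['tcp_pos']))
```

```text
[0.40311662 0.18427811 0.27709613] [-3.86663182e-04  5.42220677e-02  9.98528826e-01  4.02804678e-05] [ 0.07532845 -0.10251994 -0.0582283 ] [ 2.47051600e-01  4.44188875e-02 -8.93033730e-02  1.43778865e+00
  3.06425762e-04  3.55548843e-01]
[[295.77227323   0.         270.3335902 ]
 [  0.         295.77227323 209.69262386]
 [  0.           0.           1.        ]] [[ 1.08441683e-01 -9.59858015e-01 -2.58675457e-01  3.37428717e-01]
 [ 9.94102786e-01  1.04646503e-01  2.84387030e-02  1.90494598e-01]
 [-2.27634986e-04 -2.60233933e-01  9.65545570e-01  4.54485134e-01]
 [ 0.00000000e+00  0.00000000e+00  0.00000000e+00  1.00000000e+00]]
pack center proj [269.49437539 187.15219279] tcp [271.87778916 237.22062907]
```

View pics/w1.png

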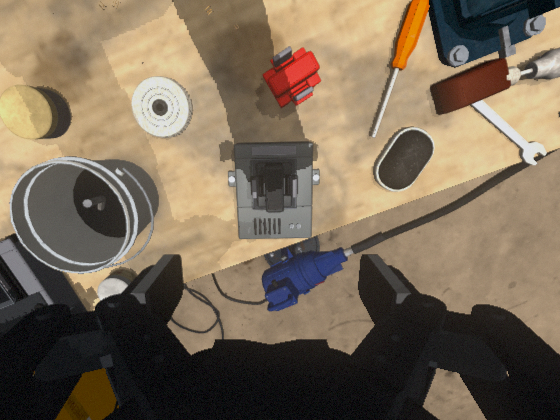

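The wrist view shows the charger's top at (236..312, 143..239) with the dark pack back at about (274,185). I'll enlarge it to read the edges.

Run:
```python
from h import *
a=cv2.imread('pics/w1.png')[140:245,225:325]
a=cv2.convertScaleAbs(a,alpha=2.2,beta=10)
a=cv2.resize(a,None,fx=5.7,fy=5.7,interpolation=cv2.INTER_CUBIC)
for i in range(0,100,10): cv2.line(a,(int(i*5.7),0),(int(i*5.7),8),(0,255,0),1)
for i in range(0,105,10): cv2.line(a,(0,int(i*5.7)),(8,int(i*5.7)),(0,255,0),1)
cv2.imwrite('pics/c2.png',a); print(a.shape)
```

```text
(598, 570, 3)
```

View pics/c2.png

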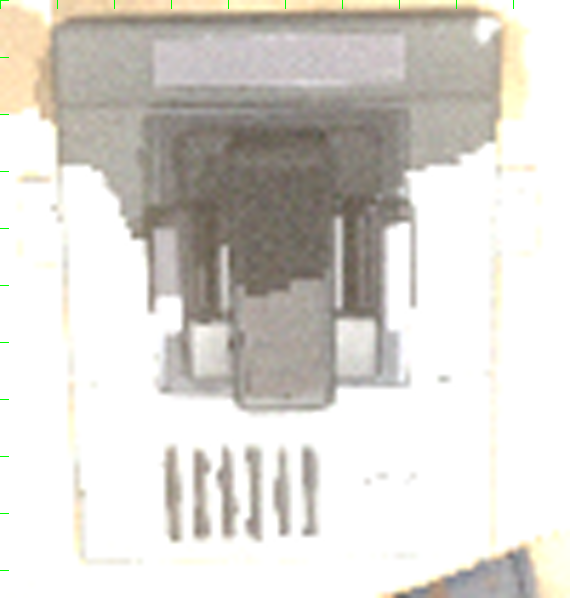

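The crop shows the pack's back spanning crop x 231–332, y 128–408, with the ledges and pads symmetric at x 148 and 413.

Run:
```python
from h import *
f=lambda x,y,z:onz('w1.png',225+x/5.7,140+y/5.7,z)[:2]
s=telemetry.get_state()
def q(n,C,z):
    P=np.array([f(x,y,z) for x,y in C]); c=P.mean(0); a=(P[2]+P[3]-P[0]-P[1])/2; b=(P[1]+P[2]-P[0]-P[3])/2
    print(n,'c',c.round(4),'len',np.linalg.norm(a).round(4),'wid',np.linalg.norm(b).round(4),'ang',np.degrees(np.arctan2(a[1],a[0])).round(2),np.degrees(np.arctan2(b[1],b[0])).round(2)); return c
q('back',[(231,128),(327,128),(334,408),(237,408)],.095)
q('charger',[(55,20),(500,16),(492,560),(82,562)],.045)
q('ledges',[(150,215),(413,215),(413,330),(155,330)],.066)
```

```text
back c [0.4062 0.1881] len 0.0615 wid 0.0209 ang -4.7 83.78
charger c [0.4232 0.187 ] len 0.137 wid 0.1057 ang -5.03 84.18
ledges c [0.4122 0.188 ] len 0.0273 wid 0.061 ang -4.78 83.78
```

>>> step_arm --moves '[[[-3.5,4,60],[0,0,-0.01],85],[[-3.5,4,100],[0,0,-0.01],85],[[-3.5,4,135],[0,0,-0.01],85],[[-3.5,4,160],[0,0,-0.01],85],[[-3.5,4,167],[0,0,-0.01],85],[[-3.5,4,167],[0,0,-0.01],85],[[-3.5,4,167],[0,0,-0.01],85]]'

```text
clock: 1.82
tcp_pos: [0.4068, 0.1907, 0.1116]
orientation: [0.0, 0.046, 0.999, 0.0]
wrist_force: [0.1, -0.0, 0.4]
finger_gap: 0.0852
grip_force: 0.0
```

Run:
```python
from h import *
s=telemetry.get_state(); print(s['tcp_pos'],s['orientation'],s['wrist_force'])
snap('wrist','w2.png')
print('tcp',proj('w2.png',s['tcp_pos']),'pack',proj('w2.png',(.407,.188,.095)))
a=cv2.imread('pics/w2.png'); cv2.imwrite('pics/w2b.png',cv2.convertScaleAbs(a,alpha=1.8,beta=10)[100:400,130:420].repeat(2,0).repeat(2,1))
```

```text
[0.40677239 0.19066273 0.11160621] [2.80231345e-04 4.59510980e-02 9.98943635e-01 1.78175404e-04] [ 0.08832442 -0.0013573   0.43967895]
tcp [271.86468021 237.21703516] pack [267.93724506 229.42455355]
```

View pics/w2b.png

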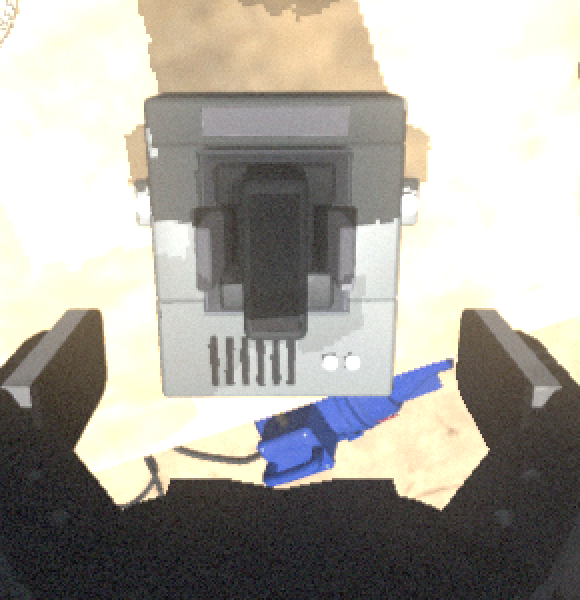

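The picture shows the pack's back centred at column 268, with the fingers centred at 271. So the tool has to go about 2.5 mm toward −y.

>>> step_arm --moves '[[[-1.7,-2.4,15],[0,0,0],85],[[-1.7,-2.4,30],[0,0,0],85],[[-1.7,-2.4,40],[0,0,0],85],[[-1.7,-2.4,41],[0,0,0],85],[[-1.7,-2.4,41],[0,0,0],85],[[-1.7,-2.4,41],[0,0,0],85],[[-1.7,-2.4,41],[0,0,0],85]]'

```text
clock: 2.45
tcp_pos: [0.4094, 0.1875, 0.0711]
orientation: [0.001, 0.047, 0.999, 0.0]
wrist_force: [-0.5, 0.6, -0.1]
finger_gap: 0.085
grip_force: 0.0
```

>>> step_arm --moves '[[[0,0,1.5],[0,0,0],60],[[0,0,1.5],[0,0,0],56],[[0,0,1.5],[0,0,0],54],[[0,0,1.5],[0,0,0],52],[[0,0,1.5],[0,0,0],50],[[0,0,1.5],[0,0,0],50],[[0,0,1.5],[0,0,0],50]]' --grip_force 30

```text
clock: 3.03
tcp_pos: [0.408, 0.187, 0.0679]
orientation: [-0.0, 0.047, 0.999, 0.0]
wrist_force: [-0.6, 0.2, -0.2]
finger_gap: 0.0503
grip_force: 0.0
```

>>> step_arm --moves '[[[0,0,0],[0,0,0],46],[[0,0,0],[0,0,0],44],[[0,0,0],[0,0,0],44],[[0,0,0],[0,0,0],44]]'

```text
clock: 3.37
tcp_pos: [0.408, 0.187, 0.0679]
orientation: [0.0, 0.047, 0.999, 0.0]
wrist_force: [0.4, 0.3, 0.3]
finger_gap: 0.0444
grip_force: 0.0
```

Run:
```python
from h import *
s=telemetry.get_state(); print(s['tcp_pos'],s['wrist_force'],s['ft_torque'],s['grip_force'],s['finger_gap'])
```

```text
[0.40801452 0.18704472 0.06791982] [0.43091916 0.28943535 0.34571902] [ 0.03628991 -0.00445588  0.01923642] 0.0 0.044441828754765246
```

Run:
```python
from h import *
snap('wrist','w3.png'); snap('scene','s3.png')
a=cv2.convertScaleAbs(cv2.imread('pics/w3.png'),alpha=1.8,beta=10)[120:320,170:370].repeat(2,0).repeat(2,1)
b=cv2.resize(cv2.convertScaleAbs(cv2.imread('pics/s3.png'),alpha=1.8,beta=10)[100:220,200:320],(400,400),interpolation=cv2.INTER_CUBIC)
cv2.imwrite('pics/c3.png',np.hstack([a,b]))
```

```text
(no output)
```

View pics/c3.png

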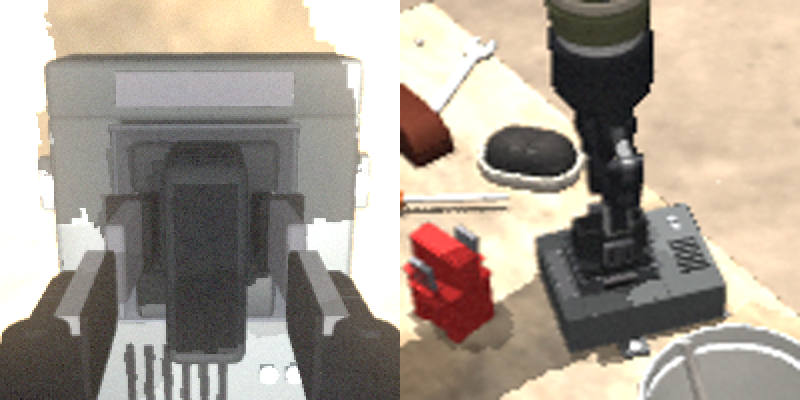

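The crop shows the fingers standing level with the thumb pads, about to touch. I'll check the pads' x against the fingers.

Run:
```python
from h import *
for n,P,z in [('w2 ledge',[(195,207),(195,290),(356,207),(354,290)],.066),('w2 back top',[(244,193),(308,193),(308,335),(244,335)],.095)]:
    Q=np.array([onz('w2.png',130+x/2,100+y/2,z)[:2] for x,y in P]); print(n,Q.round(4).tolist(),Q.mean(0))
s=telemetry.get_state();
for dx in(-.011,0,.011):
  for z in (.068,.087): print(dx,z,[((proj('w3.png',(.408+dx,.187+sy*.022,z))-[170,120])*2).round() for sy in(-1,1)])
for z in (.066,.090): print('pads',z,[((proj('w3.png',(.408+dx,.187+.027,z))-[170,120])*2).round() for dx in(-.012,.012)])
```

```text
w2 ledge [[0.3929, 0.1576], [0.4271, 0.1531], [0.3986, 0.2198], [0.433, 0.217]] [0.41290516 0.18686815]
w2 back top [[0.3828, 0.1795], [0.3848, 0.2009], [0.4367, 0.1968], [0.4346, 0.1739]] [0.40974168 0.18778466]
-0.011 0.068 [array([131., 208.]), array([270., 195.])]
-0.011 0.087 [array([123., 229.]), array([278., 215.])]
0 0.068 [array([135., 241.]), array([273., 228.])]
0 0.087 [array([128., 264.]), array([280., 251.])]
0.011 0.068 [array([139., 272.]), array([275., 260.])]
0.011 0.087 [array([133., 299.]), array([283., 286.])]
pads 0.066 [array([285., 189.]), array([289., 260.])]
pads 0.09 [array([297., 213.]), array([302., 292.])]
```

>>> step_arm --moves '[[[0,0,0],[0,0,0],41],[[0,0,0],[0,0,0],39],[[0,0,0],[0,0,0],37],[[0,0,0],[0,0,0],37],[[0,0,0],[0,0,0],37]]'

```text
clock: 3.88
tcp_pos: [0.408, 0.1871, 0.0679]
orientation: [-0.0, 0.047, 0.999, 0.0]
wrist_force: [0.9, 0.2, 1.4]
finger_gap: 0.0373
grip_force: 0.0
```

>>> step_arm --moves '[[[0,0,0],[0,0,0],35],[[0,0,0],[0,0,0],33],[[0,0,0],[0,0,0],31],[[0,0,0],[0,0,0],28],[[0,0,0],[0,0,0],28]]'

```text
clock: 4.3
tcp_pos: [0.408, 0.187, 0.0679]
orientation: [0.0, 0.047, 0.999, 0.0]
wrist_force: [-0.3, -0.1, -0.1]
finger_gap: 0.0278
grip_force: 0.0
```

Run:
```python
from h import *
snap('wrist','w4.png'); snap('side','d4.png')
a=cv2.convertScaleAbs(cv2.imread('pics/w4.png'),alpha=2.2,beta=20)[120:320,170:370].repeat(2,0).repeat(2,1)
b=cv2.resize(cv2.convertScaleAbs(cv2.imread('pics/d4.png'),alpha=2.2,beta=20)[150:250,200:300],(400,400),interpolation=cv2.INTER_CUBIC)
cv2.imwrite('pics/c4.png',np.hstack([a,b]))
print(telemetry.get_state())
```

```text
{'clock': 4.4, 'joint_pos': array([ 2.50629633e-01,  1.57860916e-01, -4.89776616e-01,  9.23096056e-01,
        7.10368482e-05,  3.44408723e-01]), 'qvel': array([-1.36388456e-03,  8.62209541e-05, -2.58500438e-04,  1.79788367e-04,
        1.95669822e-04,  8.29743381e-04]), 'tau': array([ 1.55129110e-04, -3.55377996e+01,  2.62666512e+01,  1.91152808e-04,
        1.14252407e-04, -2.99319686e-05]), 'tcp_pos': array([0.4080195 , 0.18706277, 0.06794152]), 'orientation': array([1.95790318e-05, 4.68723639e-02, 9.98900886e-01, 4.31538970e-05]), 'wrist_force': array([-0.94241541,  0.87841577, -0.21767433]), 'ft_torque': array([ 0.0293561 ,  0.00296166, -0.03061419]), 'grip_force': 0.0, 'finger_gap': 0.02828350892898137}
```

View pics/c4.png

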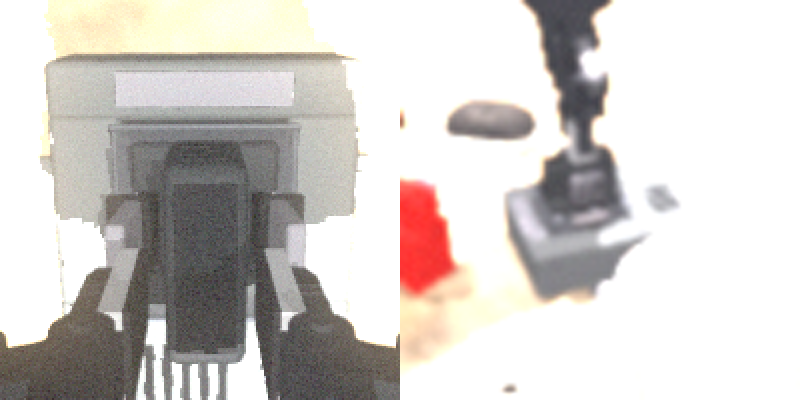

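The thumb pads look unmoved in this view although the gap is already 28 mm. I'll keep closing gently to feel what is between the fingers.

>>> step_arm --moves '[[[0,0,0],[0,0,0],26],[[0,0,0],[0,0,0],24],[[0,0,0],[0,0,0],22],[[0,0,0],[0,0,0],20],[[0,0,0],[0,0,0],20],[[0,0,0],[0,0,0],20]]' --grip_force 20

```text
clock: 4.9
tcp_pos: [0.408, 0.187, 0.0679]
orientation: [0.0, 0.047, 0.999, 0.0]
wrist_force: [-0.4, -0.1, 0.4]
finger_gap: 0.0203
grip_force: 0.0
```

Run:
```python
from h import *
c=np.array([.4085,.1878]); t=np.radians(-5.4); ex=np.array([np.cos(t),np.sin(t)]); ey=np.array([-ex[1],ex[0]])
cr=lambda p:((p-[232,148])*6.153).round(); 
for n,z in [('backtop',.095),('bt-.03',.065)]:
    print(n,[cr(proj('s1.png',[*(c+ex*a*.03+ey*b*.0115),z])).tolist() for a,b in((-1,-1),(1,-1),(1,1),(-1,1))])
cc=c+ex*.015
print('charger z.045',[cr(proj('s1.png',[*(np.array([.4232,.187])+ex*a*.069+ey*b*.054),.045])).tolist() for a,b in((-1,-1),(1,-1),(1,1),(-1,1))], 'measured (110,297),(405,235),(330,83),(52,140)')
a=cv2.imread('pics/s1.png').astype(int); b=cv2.imread('pics/s3.png').astype(int)
d=(np.abs(a-b).sum(2)>40)
for v in range(140,190): 
    u=np.where(d[v,225:310])[0]; 
    if len(u) and v%2==0: print(v,u.min()+225,u.max()+225,len(u))
for z in(.068,.1): print(z,[proj('s3.png',[*(np.array([.408,.187])+ey*s*.022+ex*q*.011),z]).round(1).tolist() for s in(-1,1) for q in (-1,1)])
```

```text
backtop [[131.0, 137.0], [263.0, 109.0], [248.0, 75.0], [118.0, 103.0]]
bt-.03 [[135.0, 187.0], [264.0, 158.0], [250.0, 125.0], [121.0, 153.0]]
charger z.045 [[108.0, 295.0], [407.0, 227.0], [333.0, 74.0], [49.0, 135.0]] measured (110,297),(405,235),(330,83),(52,140)
140 253 269 17
142 253 269 15
144 225 270 16
146 253 272 17
148 225 272 17
150 225 272 22
152 231 272 27
154 225 272 20
156 225 272 27
158 225 272 47
160 225 272 47
162 234 267 27
164 225 271 33
166 225 271 33
168 225 258 26
170 225 264 29
172 225 270 33
174 225 272 25
176 225 273 26
178 225 259 29
180 227 272 26
182 225 254 25
184 227 273 26
186 227 269 26
188 228 269 36
0.068 [[261.5, 178.9], [269.3, 177.2], [257.2, 168.4], [264.9, 166.8]]
0.1 [[261.1, 170.2], [269.0, 168.5], [256.7, 159.7], [264.5, 158.1]]
```

>>> step_arm --moves '[[[0,0,0],[0,0,0],10],[[0,0,0],[0,0,0],0],[[0,0,0],[0,0,0],0],[[0,0,0],[0,0,0],0],[[0,0,0],[0,0,0],0]]' --grip_force 20

```text
clock: 5.32
tcp_pos: [0.4081, 0.1871, 0.068]
orientation: [0.0, 0.047, 0.999, 0.0]
wrist_force: [-0.4, 0.3, -0.2]
finger_gap: 0.0
grip_force: 0.0
```

Run:
```python
from h import *
snap('wrist','w5.png'); snap('scene','s5.png')
g=lambda i:(255*(i/255.)**.5).astype(np.uint8)
a=cv2.resize(g(cv2.imread('pics/w5.png'))[150:300,200:340],(373,400),interpolation=cv2.INTER_CUBIC)
b=cv2.resize(g(cv2.imread('pics/s5.png'))[130:210,232:312],(400,400),interpolation=cv2.INTER_CUBIC)
cv2.imwrite('pics/c5.png',np.hstack([a,b]))
s=telemetry.get_state(); print(s['finger_gap'],s['grip_force'],s['wrist_force'],s['tcp_pos'])
```

```text
7.101663066246547e-05 0.0 [-0.73427665 -0.62342667 -0.4133357 ] [0.40803258 0.18704832 0.06793562]
```

View pics/c5.png

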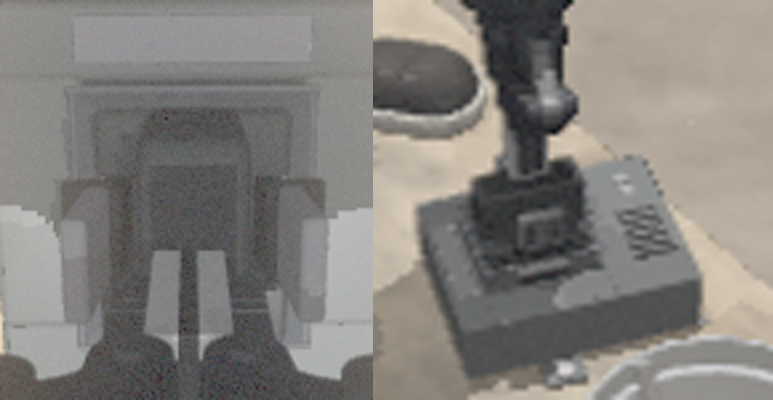

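The wrist crop shows the shut fingers end above the pack's back, at crop (190,250). The thumb pads at crop x 62–105 and 285–325 are untouched. So the true tips stand higher than the reported TCP. I'll feel down for the back with the shut fingers.

>>> step_arm --moves '[[[0,1,1],[0,0,0],0],[[0,1,2],[0,0,0],0],[[0,1,3],[0,0,0],0],[[0,1,3],[0,0,0],0]]'

```text
clock: 5.75
tcp_pos: [0.4079, 0.188, 0.0647]
orientation: [-0.0, 0.047, 0.999, -0.0]
wrist_force: [-0.3, 1.0, 1.1]
finger_gap: -0.0
grip_force: 0.0
```

Run:
```python
from h import *
s=telemetry.get_state(); print(s['wrist_force'],s['tcp_pos'])
for z in(.085,.09,.095,.1,.105): print(z,onz('w5.png',270.6,243.8,z)-np.array([.408,.187,0]))
for z in (.066,.09): print('pads',[onz('w5.png',200+x/2.664,150+y/2.667,z).round(4) for x,y in((62,185),(62,290),(325,185),(325,290))])
```

```text
[-0.25665641  0.96757754  1.05461329] [0.40789885 0.18800818 0.06465301]
0.085 [-0.00235989 -0.00055061  0.085     ]
0.09 [-0.00434219 -0.00036773  0.09      ]
0.095 [-0.00632449 -0.00018485  0.095     ]
0.1 [-8.30678678e-03 -1.96730916e-06  1.00000000e-01]
0.105 [-0.01028908  0.00018091  0.105     ]
pads [array([0.3939, 0.1575, 0.066 ]), array([0.4207, 0.1538, 0.066 ]), array([0.3998, 0.2197, 0.066 ]), array([0.4268, 0.2184, 0.066 ])]
pads [array([0.3869, 0.1621, 0.09  ]), array([0.4102, 0.159 , 0.09  ]), array([0.392, 0.216, 0.09 ]), array([0.4155, 0.2149, 0.09  ])]
```

>>> step_arm --moves '[[[0,0,1],[0,0,0],0],[[0,0,2],[0,0,0],0],[[0,0,3],[0,0,0],0],[[0,0,3],[0,0,0],0]]'

```text
clock: 6.08
tcp_pos: [0.408, 0.188, 0.0617]
orientation: [-0.0, 0.047, 0.999, -0.0]
wrist_force: [-0.3, -0.1, -0.1]
finger_gap: -0.0
grip_force: 0.0
```

>>> step_arm --moves '[[[0,0,1],[0,0,0],0],[[0,0,2],[0,0,0],0],[[0,0,3],[0,0,0],0],[[0,0,3],[0,0,0],0]]'

```text
clock: 6.42
tcp_pos: [0.4084, 0.1882, 0.0611]
orientation: [0.001, 0.047, 0.999, 0.0]
wrist_force: [-6.3, -2.2, 19.6]
finger_gap: -0.0003
grip_force: 9.9
```

Contact at reported z ≈ 0.0613 with the back at 0.095, so the real tips stand 34 mm above the reported TCP. I'll back off, open, and go down to reported z ≈ 0.036.

>>> step_arm --moves '[[[0,0,-8],[0,0,0],0],[[0,0,-12],[0,0,0],85],[[0,0,-12],[0,0,0],85],[[0,0,-12],[0,0,0],85],[[0,0,-12],[0,0,0],85],[[0,0,-12],[0,0,0],85],[[0,0,-12],[0,0,0],85],[[0,0,-12],[0,0,0],85]]' --grip_force 30

```text
clock: 7.08
tcp_pos: [0.4079, 0.188, 0.0706]
orientation: [-0.0, 0.047, 0.999, -0.0]
wrist_force: [-0.3, 0.1, -0.4]
finger_gap: 0.0834
grip_force: 0.0
```

>>> step_arm --moves '[[[0,0,8],[0,0,0],85],[[0,0,16],[0,0,0],85],[[0,0,24],[0,0,0],85],[[0,0,30],[0,0,0],85],[[0,0,34],[0,0,0],85],[[0,0,35],[0,0,0],85],[[0,0,35],[0,0,0],85]]'

```text
clock: 7.67
tcp_pos: [0.4077, 0.1879, 0.0354]
orientation: [-0.001, 0.047, 0.999, -0.0]
wrist_force: [-0.9, -0.2, 0.3]
finger_gap: 0.085
grip_force: 0.0
```

>>> step_arm --moves '[[[0,0,0],[0,0,0],65],[[0,0,0],[0,0,0],57],[[0,0,0],[0,0,0],53],[[0,0,0],[0,0,0],51],[[0,0,0],[0,0,0],51],[[0,0,0],[0,0,0],51]]'

```text
clock: 8.17
tcp_pos: [0.4086, 0.1882, 0.0364]
orientation: [0.001, 0.047, 0.999, 0.0]
wrist_force: [0.6, -0.6, 2.1]
finger_gap: 0.0514
grip_force: 1.7
```

>>> step_arm --moves '[[[0,0,0],[0,0,0],49],[[0,0,0],[0,0,0],47],[[0,0,0],[0,0,0],45],[[0,0,0],[0,0,0],45]]'

```text
clock: 8.5
tcp_pos: [0.4085, 0.1881, 0.0361]
orientation: [0.0, 0.047, 0.999, 0.0]
wrist_force: [0.2, 0.3, 3.9]
finger_gap: 0.045
grip_force: 2.3
```

>>> step_arm --moves '[[[0,0,-0.5],[0,0,0],42],[[0,0,-1],[0,0,0],39],[[0,0,-1],[0,0,0],36],[[0,0,-1],[0,0,0],32],[[0,0,-1],[0,0,0],30],[[0,0,-1],[0,0,0],30],[[0,0,-1],[0,0,0],30]]'

```text
clock: 9.08
tcp_pos: [0.4083, 0.1882, 0.0374]
orientation: [0.0, 0.047, 0.999, 0.0]
wrist_force: [-0.9, 0.1, 5.4]
finger_gap: 0.034
grip_force: 30.1
```

Pinched to the stop at 34 mm with 30 N. Drawing up gently.

>>> step_arm --moves '[[[0,0,-1],[0,0,0],30],[[0,0,-2],[0,0,0],30],[[0,0,-3],[0,0,0],30],[[0,0,-3],[0,0,0],30]]'

```text
clock: 9.42
tcp_pos: [0.4075, 0.1878, 0.0395]
orientation: [-0.001, 0.047, 0.999, -0.0]
wrist_force: [0.3, 0.0, -2.1]
finger_gap: 0.0338
grip_force: 30.1
```

>>> step_arm --moves '[[[0,0,-1],[0,0,0],30],[[0,0,-2],[0,0,0],30],[[0,0,-3],[0,0,0],30],[[0,0,-3],[0,0,0],30]]'

```text
clock: 9.75
tcp_pos: [0.408, 0.188, 0.043]
orientation: [-0.0, 0.047, 0.999, 0.0]
wrist_force: [0.0, 1.0, -2.8]
finger_gap: 0.0339
grip_force: 30.1
```

>>> step_arm --moves '[[[0,0,-2],[0,0,0],30],[[0,0,-4],[0,0,0],30],[[0,0,-6],[0,0,0],30],[[0,0,-8],[0,0,0],30],[[0,0,-10],[0,0,0],30],[[0,0,-12],[0,0,0],30],[[0,0,-12],[0,0,0],30]]'

```text
clock: 10.33
tcp_pos: [0.4085, 0.1881, 0.0555]
orientation: [0.0, 0.047, 0.999, 0.0]
wrist_force: [-0.1, -0.5, -2.4]
finger_gap: 0.0336
grip_force: 30.1
```

>>> step_arm --moves '[[[0,0,-15],[0,0,0],30],[[0,0,-35],[0,0,0],30],[[0,0,-60],[0,0,0],30],[[0,0,-85],[0,0,0],30],[[0,0,-110],[0,0,0],30],[[0,0,-135],[0,0,0],30],[[0,0,-160],[0,0,0],30],[[0,0,-175],[0,0,0],30]]'

```text
clock: 11.0
tcp_pos: [0.4089, 0.1882, 0.2326]
orientation: [0.001, 0.047, 0.999, 0.001]
wrist_force: [0.2, -0.6, -3.1]
finger_gap: 0.034
grip_force: 30.7
```

Run:
```python
from h import *
s=telemetry.get_state(); print(s['tcp_pos'],s['orientation'],s['wrist_force'],s['finger_gap'],s['joint_pos'])
# lamp rim from both earlier views (rim corners in scene), tool delta
R=np.array([[1,0],[0,1]]); q=s['orientation']; a=2*np.arctan2(q[2],q[1]); tx=np.array([np.cos(a),np.sin(a)]); ty=np.array([np.sin(a),-np.cos(a)])
print('tool y deg',np.degrees(np.arctan2(ty[1],ty[0])))
d=np.array([.512,-.2475])-s['tcp_pos'][:2]; print('shift',d@tx*1e3,d@ty*1e3)
```

```text
[0.40885637 0.18824987 0.23262012] [1.48415244e-03 4.68848719e-02 9.98899066e-01 5.11078972e-04] [ 0.18150019 -0.6218267  -3.05768378] 0.0339706500698282 [ 2.52735574e-01  5.88554693e-02 -1.81756758e-01  1.32704634e+00
  1.00447414e-04  3.46539979e-01]
tool y deg 84.62541251702413
shift -143.50544179842208 -424.17301588178225
```

>>> step_arm --moves '[[[-8,-15,0],[0,0,0],30],[[-16,-40,0],[0,0,0],30],[[-24,-65,0],[0,0,0],30],[[-32,-90,0],[0,0,0],30],[[-40,-115,0],[0,0,0],30],[[-48,-140,0],[0,0,0],30],[[-56,-170,0],[0,0,0],30],[[-64,-200,0],[0,0,0],30]]' --grip_force 40

```text
clock: 11.67
tcp_pos: [0.453, -0.0183, 0.2299]
orientation: [0.0, 0.047, 0.999, 0.0]
wrist_force: [0.1, 0.4, -3.0]
finger_gap: 0.0324
grip_force: 41.9
```

>>> step_arm --moves '[[[-8,-30,0],[0,0,-0.06],30],[[-16,-60,0],[0,0,-0.12],30],[[-24,-90,0],[0,0,-0.18],30],[[-32,-120,0],[0,0,-0.24],30],[[-42,-145,0],[0,0,-0.3],30],[[-54,-164,0],[0,0,-0.36],30],[[-54,-164,0],[0,0,-0.4],30],[[-54,-164,0],[0,0,-0.4],30]]'

```text
clock: 12.33
tcp_pos: [0.4915, -0.1867, 0.2292]
orientation: [-0.0, -0.152, 0.988, 0.0]
wrist_force: [-0.6, -0.0, -4.2]
finger_gap: 0.0326
grip_force: 42.0
```

>>> step_arm --moves '[[[0,0,0],[0,0,0],30],[[0,0,0],[0,0,0],30],[[0,0,0],[0,0,0],30]]'

```text
clock: 12.58
tcp_pos: [0.4912, -0.1846, 0.23]
orientation: [-0.0, -0.153, 0.988, 0.0]
wrist_force: [0.1, 0.9, -3.6]
finger_gap: 0.0321
grip_force: 42.0
```

Run:
```python
from h import *
s=telemetry.get_state(); print(s['tcp_pos'],s['orientation'],s['wrist_force'],s['finger_gap'])
im,_=snap('wrist','w6.png')
t=np.radians(17.5); ex=np.array([np.cos(t),np.sin(t)]); ey=np.array([-ex[1],ex[0]]); c=np.array([.512,-.2475])
for a,b in((0,0),(-1,-1),(1,-1),(1,1),(-1,1)): print(proj('w6.png',[*(c+ex*a*.028+ey*b*.023),.068]).round(1))
# gold contacts & candidate dark/light edges
h=cv2.cvtColor(im,cv2.COLOR_RGB2HSV); m=cv2.inRange(h,(15,90,60),(35,255,255))
n,l,st,ce=cv2.connectedComponentsWithStats(m)
print([(st[i].tolist(),ce[i].round(1).tolist()) for i in range(1,n) if 8<st[i][4]<3000][:20])
```

```text
[ 0.49124582 -0.18462562  0.23001116] [-2.76461306e-05 -1.52652249e-01  9.88279959e-01  1.15893535e-04] [ 0.13251615  0.87031978 -3.64072037] 0.03206926072525121
[214.3 189.5]
[193.  165.4]
[196.1 212.6]
[234.7 212.6]
[233.2 165.4]
[([64, 5, 9, 16, 24], [68.9, 12.2]), ([260, 7, 8, 8, 25], [263.4, 10.6]), ([274, 11, 5, 5, 11], [276.1, 12.7]), ([505, 15, 11, 6, 27], [509.7, 17.0]), ([524, 14, 13, 7, 44], [530.0, 17.2]), ([223, 16, 5, 3, 10], [224.8, 17.0]), ([540, 18, 10, 5, 20], [545.4, 19.5]), ([555, 21, 5, 5, 12], [557.1, 22.8]), ([58, 22, 19, 28, 87], [68.7, 40.9]), ([443, 23, 6, 5, 10], [445.7, 25.2]), ([327, 25, 13, 25, 90], [334.2, 38.1]), ([324, 39, 4, 5, 11], [325.5, 41.1]), ([44, 41, 13, 4, 27], [50.5, 42.3]), ([376, 55, 7, 5, 13], [379.3, 57.2]), ([309, 59, 6, 5, 10], [311.2, 61.2]), ([320, 59, 8, 3, 15], [324.1, 60.2]), ([59, 71, 25, 42, 390], [72.9, 90.9]), ([292, 71, 7, 6, 19], [294.7, 73.1]), ([237, 77, 17, 8, 53], [244.0, 80.7]), ([256, 79, 9, 5, 26], [259.6, 80.5])]
```

Run:
```python
from h import *
a=(255*(cv2.imread('pics/w6.png')[130:250,160:320]/255.)**.6).astype(np.uint8)
a=cv2.resize(a,(800,600),interpolation=cv2.INTER_CUBIC)
for i in range(0,800,50): cv2.line(a,(i,0),(i,8 if i%100 else 16),(0,255,0),1)
for i in range(0,600,50): cv2.line(a,(0,i),(8 if i%100 else 16,i),(0,255,0),1)
cv2.imwrite('pics/c6.png',a)
```

```text
(no output)
```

View pics/c6.png

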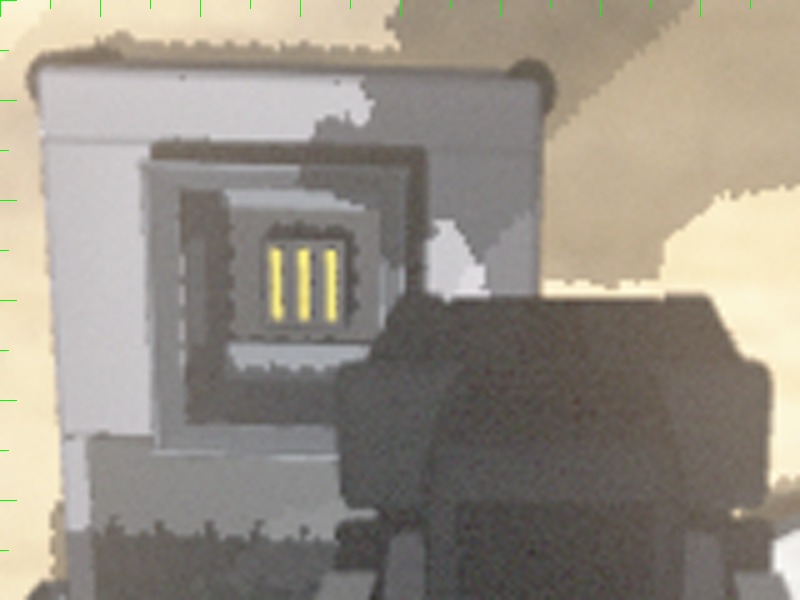

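The picture shows the lamp socket's rim: outer corners at crop (146,163), (407,165) and (158,452). Inside it are the mouth edge (182..385, 190..425) and three gold contacts at (303,285). The pack in the fingers covers the lower right.

Run:
```python
from h import *
f=lambda x,y,z:onz('w6.png',160+x/5,130+y/5,z)[:2]
t=np.radians(107.5)
def ang(p,q): d=q-p; return np.degrees(np.arctan2(d[1],d[0])).round(2), np.linalg.norm(d).round(4)
print('body left',ang(f(40,95,.052),f(64,430,.052)),'body top',ang(f(50,67,.052),f(520,76,.052)), 'right',ang(f(545,110,.052),f(540,280,.052)))
print('rim left',ang(f(145,168,.074),f(158,450,.074)),'rim top',ang(f(150,161,.074),f(405,166,.074)),'rim bot',ang(f(160,451,.074),f(335,456,.074)))
t=np.radians(17.2); ex=np.array([np.cos(t),np.sin(t)]); ey=np.array([-ex[1],ex[0]])
# centre from edge midlines
def cen(l,r,tp,b,z):
    yl=f(*l,z)@ey; yr=f(*r,z)@ey; xt=f(*tp,z)@ex; xb=f(*b,z)@ex
    print(z,'w',(yr-yl).round(4),'l',(xb-xt).round(4),'c',(ex*(xt+xb)/2+ey*(yl+yr)/2).round(4))
cen((149,230),(408,230),(276,163),(250,453),.074)
cen((182,230),(384,200),(285,190),(260,425),.068)
cen((182,230),(384,200),(285,190),(260,425),.074)
print('contacts centre z.03',f(303,285,.03))
# body edges: 120 wide
cen((48,230),(543,230),(285,70),(285,70),.052)
```

```text
body left (np.float64(16.56), np.float64(0.0823)) body top (np.float64(106.47), np.float64(0.1103)) right (np.float64(15.77), np.float64(0.0408))
rim left (np.float64(16.09), np.float64(0.0661)) rim top (np.float64(106.43), np.float64(0.057)) rim bot (np.float64(105.83), np.float64(0.0412))
0.074 w 0.0587 l 0.068 c [ 0.513  -0.2436]
0.068 w 0.0467 l 0.0561 c [ 0.5138 -0.2433]
0.074 w 0.0459 l 0.0551 c [ 0.5123 -0.2427]
contacts centre z.03 [ 0.51573536 -0.24523978]
0.052 w 0.1195 l 0.0 c [ 0.4621 -0.2593]
```

Run:
```python
from h import *
s=np.array([.49125,-.1846]); q=[-.15265,.98828]; a=2*np.arctan2(q[1],q[0]); tx=np.array([np.cos(a),np.sin(a)]); ty=np.array([np.sin(a),-np.cos(a)])
print('tool y deg',np.degrees(np.arctan2(ty[1],ty[0])))
for z in (.1986,.2036,.2086):
    l=onz('w6.png',160+412/5,189.4,z)[:2]-s; r=onz('w6.png',160+708/5,189.4,z)[:2]-s
    print(z,'stem width',np.linalg.norm(r-l).round(4),'face mid in tool',((l+r)/2@tx).round(4),((l+r)/2@ty).round(4))
d=np.array([.5135,-.2433])-s; print('shift tcp->mouth',d@tx*1e3,d@ty*1e3)
```

```text
tool y deg 107.56106408389118
0.1986 stem width 0.0425 face mid in tool 0.0252 0.0003
0.2036 stem width 0.0415 face mid in tool 0.0261 0.0003
0.2086 stem width 0.0405 face mid in tool 0.0271 0.0003
shift tcp->mouth -3.5019738010469075 -62.6776569400674
```

>>> step_arm --moves '[[[0,-20,0],[0,0,0.01],30],[[-1,-40,0],[0,0,0.022],30],[[-3,-60,0],[0,0,0.022],30],[[-3,-63,20],[0,0,0.022],30],[[-3,-63,45],[0,0,0.022],30],[[-3,-63,70],[0,0,0.022],30],[[-3,-63,95],[0,0,0.022],30],[[-3,-63,112],[0,0,0.022],30]]'

```text
clock: 13.3
tcp_pos: [0.5124, -0.2433, 0.1157]
orientation: [-0.001, -0.142, 0.99, 0.001]
wrist_force: [-0.5, -0.5, -3.5]
finger_gap: 0.0322
grip_force: 42.0
```

>>> step_arm --moves '[[[0,0,0],[0,0,0],30],[[0,0,0],[0,0,0],30],[[0,0,0],[0,0,0],30]]'

```text
clock: 13.55
tcp_pos: [0.5142, -0.2447, 0.1194]
orientation: [0.001, -0.142, 0.99, -0.001]
wrist_force: [-0.3, -0.5, -3.2]
finger_gap: 0.0322
grip_force: 42.0
```

```bash
cat > st.py <<'E'
from h import *
s=telemetry.get_state(); q=s['orientation']; a=2*np.arctan2(q[2],q[1]); tx=np.array([np.cos(a),np.sin(a)]); ty=np.array([np.sin(a),-np.cos(a)])
d=np.array([.5135,-.2433])-s['tcp_pos'][:2]
print(s['tcp_pos'].round(4),s['wrist_force'].round(1),'F tool',(s['wrist_force'][:2]@tx).round(1),(s['wrist_force'][:2]@ty).round(1),'T',s['ft_torque'].round(2),'gap',s['finger_gap'],s['clock'],'yaw',np.degrees(np.arctan2(ty[1],ty[0])).round(2),'to mouth',(d@tx*1e3).round(2),(d@ty*1e3).round(2))
E
python3 st.py
```

```text
[ 0.5142 -0.2447  0.1194] [-0.3 -0.5 -3.2] F tool 0.4 -0.4 T [-0.01  0.    0.05] gap 0.0322194663489608 13.55 yaw 106.31 to mouth 0.26 1.53
```

>>> step_arm --moves '[[[0,0,2],[0,0,0],30],[[0,0,3],[0,0,0],30],[[0,0,3],[0,0,0],30],[[0,0,3],[0,0,0],30]]'

```text
clock: 13.88
tcp_pos: [0.5137, -0.2448, 0.1155]
orientation: [0.0, -0.142, 0.99, -0.0]
wrist_force: [0.0, -0.6, -4.1]
finger_gap: 0.0322
grip_force: 42.0
```

```bash
python3 st.py
```

```text
[ 0.5137 -0.2448  0.1155] [ 0.  -0.6 -4.1] F tool 0.1 -0.5 T [-0.    0.04 -0.03] gap 0.03216244868646472 13.8833 yaw 106.28 to mouth -0.27 1.47
```

>>> step_arm --moves '[[[0,1.3,1],[0,0,0],30],[[0,1.3,3],[0,0,0],30],[[0,1.3,5],[0,0,0],30],[[0,1.3,7],[0,0,0],30],[[0,1.3,9],[0,0,0],30],[[0,1.3,10],[0,0,0],30],[[0,1.3,10],[0,0,0],30]]'

```text
clock: 14.47
tcp_pos: [0.5127, -0.2432, 0.1044]
orientation: [-0.0, -0.142, 0.99, 0.0]
wrist_force: [-0.1, 0.0, -3.1]
finger_gap: 0.0323
grip_force: 42.0
```

>>> step_arm --moves '[[[0,0,1],[0,0,0],30],[[0,0,2],[0,0,0],30],[[0,0,3],[0,0,0],30],[[0,0,3],[0,0,0],30]]'

```text
clock: 14.8
tcp_pos: [0.5129, -0.2432, 0.1017]
orientation: [-0.0, -0.142, 0.99, 0.0]
wrist_force: [-0.9, 0.0, -3.8]
finger_gap: 0.0322
grip_force: 42.0
```

```bash
python3 st.py
```

```text
[ 0.5129 -0.2432  0.1017] [-0.9  0.  -3.8] F tool 0.8 0.2 T [-0.03  0.03  0.  ] gap 0.032221564922414216 14.8 yaw 106.28 to mouth -0.55 -0.23
```

>>> step_arm --moves '[[[0,0,1],[0,0,0],30],[[0,0,2],[0,0,0],30],[[0,0,3],[0,0,0],30],[[0,0,3],[0,0,0],30]]'

```text
clock: 15.13
tcp_pos: [0.5128, -0.2432, 0.0987]
orientation: [-0.0, -0.142, 0.99, 0.0]
wrist_force: [-0.8, 0.5, -3.2]
finger_gap: 0.0322
grip_force: 42.0
```

>>> step_arm --moves '[[[0,0,1],[0,0,0],30],[[0,0,2],[0,0,0],30],[[0,0,3],[0,0,0],30],[[0,0,3],[0,0,0],30]]'

```text
clock: 15.47
tcp_pos: [0.5128, -0.2432, 0.0956]
orientation: [-0.0, -0.142, 0.99, 0.0]
wrist_force: [-0.2, -0.4, -2.7]
finger_gap: 0.0319
grip_force: 42.0
```

```bash
python3 st.py
```

```text
[ 0.5128 -0.2432  0.0956] [-0.2 -0.4 -2.7] F tool 0.3 -0.3 T [ 0.02  0.01 -0.04] gap 0.031918535929467515 15.4667 yaw 106.28 to mouth -0.6 -0.26
```

>>> step_arm --moves '[[[0,0,1],[0,0,0],30],[[0,0,2],[0,0,0],30],[[0,0,3],[0,0,0],30],[[0,0,3],[0,0,0],30]]'

```text
clock: 15.8
tcp_pos: [0.5132, -0.2436, 0.0929]
orientation: [0.0, -0.142, 0.99, -0.0]
wrist_force: [-0.1, -0.3, -2.6]
finger_gap: 0.032
grip_force: 42.0
```

>>> step_arm --moves '[[[0,0,1],[0,0,0],30],[[0,0,2],[0,0,0],30],[[0,0,3],[0,0,0],30],[[0,0,3],[0,0,0],30]]'

```text
clock: 16.13
tcp_pos: [0.5131, -0.2436, 0.0898]
orientation: [0.0, -0.142, 0.99, -0.0]
wrist_force: [-0.0, -1.4, -3.3]
finger_gap: 0.032
grip_force: 42.0
```

```bash
python3 st.py
```

```text
[ 0.5131 -0.2436  0.0898] [-0.  -1.4 -3.3] F tool 0.4 -1.4 T [-0.43 -0.2  -0.05] gap 0.03200541760244781 16.1333 yaw 106.28 to mouth -0.44 0.14
```

>>> step_arm --moves '[[[0,0,1],[0,0,0],30],[[0,0,2],[0,0,0],30],[[0,0,3],[0,0,0],30],[[0,0,3],[0,0,0],30]]'

```text
clock: 16.47
tcp_pos: [0.5131, -0.2435, 0.0868]
orientation: [0.0, -0.142, 0.99, -0.0]
wrist_force: [0.9, -1.5, -2.7]
finger_gap: 0.0324
grip_force: 42.0
```

```bash
python3 st.py
```

```text
[ 0.5131 -0.2435  0.0868] [ 0.9 -1.5 -2.7] F tool -0.5 -1.7 T [-0.51 -0.25 -0.05] gap 0.032363857366563054 16.4667 yaw 106.28 to mouth -0.46 0.1
```

>>> step_arm --moves '[[[0,-0.4,1],[0,0,0],30],[[0,-0.4,3],[0,0,0],30],[[0,-0.4,5],[0,0,0],30],[[0,-0.4,7],[0,0,0],30],[[0,-0.4,7],[0,0,0],30]]'

```text
clock: 16.88
tcp_pos: [0.513, -0.2436, 0.0794]
orientation: [-0.0, -0.142, 0.99, 0.0]
wrist_force: [1.7, -2.3, -3.9]
finger_gap: 0.032
grip_force: 42.0
```

```bash
python3 st.py
```

```text
[ 0.513  -0.2436  0.0794] [ 1.7 -2.3 -3.9] F tool -1.0 -2.7 T [-0.44 -0.28 -0.03] gap 0.03198293608532133 16.8833 yaw 106.28 to mouth -0.57 0.16
```

>>> step_arm --moves '[[[-0.3,-0.7,1],[0,0,0],30],[[-0.3,-0.7,3],[0,0,0],30],[[-0.3,-0.7,5],[0,0,0],30],[[-0.3,-0.7,7],[0,0,0],30],[[-0.3,-0.7,9],[0,0,0],30],[[-0.3,-0.7,9],[0,0,0],30]]'

```text
clock: 17.38
tcp_pos: [0.5132, -0.2439, 0.0702]
orientation: [-0.0, -0.142, 0.99, 0.0]
wrist_force: [-0.2, 0.5, -4.4]
finger_gap: 0.0322
grip_force: 42.0
```

```bash
python3 st.py
```

```text
[ 0.5132 -0.2439  0.0702] [-0.2  0.5 -4.4] F tool 0.0 0.5 T [-0.07 -0.11  0.03] gap 0.03216190852545467 17.3833 yaw 106.29 to mouth -0.45 0.52
```

Centred now, with no side force. Feeling for the contact block next.

>>> step_arm --moves '[[[0,0,1],[0,0,0],30],[[0,0,2.5],[0,0,0],30],[[0,0,4],[0,0,0],30],[[0,0,5],[0,0,0],30],[[0,0,6],[0,0,0],30],[[0,0,6],[0,0,0],30]]'

```text
clock: 17.88
tcp_pos: [0.5134, -0.2442, 0.0646]
orientation: [-0.0, -0.142, 0.99, 0.0]
wrist_force: [0.6, -0.2, -2.9]
finger_gap: 0.0321
grip_force: 42.0
```

>>> step_arm --moves '[[[0,0,1],[0,0,0],30],[[0,0,2],[0,0,0],30],[[0,0,2],[0,0,0],30]]'

```text
clock: 18.13
tcp_pos: [0.5135, -0.2442, 0.0627]
orientation: [-0.0, -0.142, 0.99, 0.0]
wrist_force: [-0.1, -0.5, -3.6]
finger_gap: 0.0321
grip_force: 42.0
```

```bash
python3 st.py
```

```text
[ 0.5135 -0.2442  0.0627] [-0.1 -0.5 -3.6] F tool 0.2 -0.5 T [-0.01 -0.03  0.02] gap 0.032082491461846725 18.1333 yaw 106.28 to mouth -0.28 0.88
```

>>> step_arm --moves '[[[0,0,1],[0,0,0],30],[[0,0,2],[0,0,0],30],[[0,0,2],[0,0,0],30]]'

```text
clock: 18.38
tcp_pos: [0.5134, -0.2442, 0.0607]
orientation: [-0.0, -0.142, 0.99, 0.0]
wrist_force: [0.2, 0.5, -2.9]
finger_gap: 0.0325
grip_force: 42.0
```

>>> step_arm --moves '[[[0,0,1],[0,0,0],30],[[0,0,2],[0,0,0],30],[[0,0,2],[0,0,0],30]]'

```text
clock: 18.63
tcp_pos: [0.5138, -0.2443, 0.0592]
orientation: [0.0, -0.142, 0.99, -0.0]
wrist_force: [-0.5, 0.6, 0.4]
finger_gap: 0.0321
grip_force: 42.2
```

Contact block met at about 0.060. Locking should come at about 0.053 and the bottom at 0.051.

>>> step_arm --moves '[[[0,0,1],[0,0,0],30],[[0,0,2],[0,0,0],30],[[0,0,3],[0,0,0],30],[[0,0,3],[0,0,0],30]]'

```text
clock: 18.97
tcp_pos: [0.5138, -0.2444, 0.0562]
orientation: [0.0, -0.142, 0.99, -0.0]
wrist_force: [-1.8, 0.5, 3.4]
finger_gap: 0.032
grip_force: 42.3
```

>>> step_arm --moves '[[[0,0,1],[0,0,0],30],[[0,0,2],[0,0,0],30],[[0,0,2.5],[0,0,0],30],[[0,0,2.5],[0,0,0],30]]'

```text
clock: 19.3
tcp_pos: [0.5138, -0.2444, 0.0537]
orientation: [0.0, -0.142, 0.99, -0.0]
wrist_force: [-1.2, 0.9, 6.5]
finger_gap: 0.0323
grip_force: 42.4
```

```bash
python3 st.py
```

```text
[ 0.5138 -0.2444  0.0537] [-1.2  0.9  6.5] F tool 0.9 1.2 T [0.44 0.35 0.02] gap 0.032262272771986795 19.3 yaw 106.28 to mouth 0.0 1.15
```

>>> step_arm --moves '[[[0,0,0.5],[0,0,0],30],[[0,0,1],[0,0,0],30],[[0,0,1],[0,0,0],30],[[0,0,1],[0,0,0],60],[[0,0,1],[0,0,0],80],[[0,0,1],[0,0,0],85],[[0,0,1],[0,0,0],85],[[0,0,1],[0,0,0],85]]'

```text
clock: 19.97
tcp_pos: [0.5135, -0.2443, 0.052]
orientation: [-0.0, -0.142, 0.99, 0.0]
wrist_force: [0.3, -0.2, -0.7]
finger_gap: 0.0849
grip_force: 0.0
```

```bash
python3 st.py
```

```text
[ 0.5135 -0.2443  0.052 ] [ 0.3 -0.2 -0.7] F tool -0.2 -0.2 T [ 0.02  0.01 -0.  ] gap 0.08491558440397537 19.9667 yaw 106.28 to mouth -0.3 0.94
```

>>> step_arm --moves '[[[0,0,-15],[0,0,0],85],[[0,0,-30],[0,0,0],85],[[0,0,-45],[0,0,0],85],[[0,0,-50],[0,0,0],0],[[0,0,-50],[0,0,0],0],[[0,0,-50],[0,0,0],0],[[0,0,-50],[0,0,0],0],[[0,0,-50],[0,0,0],0]]'

```text
clock: 20.63
tcp_pos: [0.5129, -0.2439, 0.1012]
orientation: [-0.001, -0.142, 0.99, 0.001]
wrist_force: [-1.4, 0.5, 0.1]
finger_gap: 0.025
grip_force: 0.0
```

>>> step_arm --moves '[[[0,0,3],[0,0,0],0],[[0,0,7],[0,0,0],0],[[0,0,11],[0,0,0],0],[[0,0,15],[0,0,0],0],[[0,0,18],[0,0,0],0],[[0,0,18],[0,0,0],0],[[0,0,18],[0,0,0],0]]'

```text
clock: 21.22
tcp_pos: [0.5134, -0.2442, 0.084]
orientation: [-0.0, -0.142, 0.99, 0.0]
wrist_force: [0.1, 0.6, 0.6]
finger_gap: -0.0001
grip_force: 0.0
```

```bash
python3 st.py
```

```text
[ 0.5134 -0.2442  0.084 ] [0.1 0.6 0.6] F tool -0.3 0.5 T [ 0.01 -0.02 -0.03] gap -0.00013195520050876026 21.2167 yaw 106.28 to mouth -0.35 0.79
```

>>> step_arm --moves '[[[0,0,1],[0,0,0],0],[[0,0,2],[0,0,0],0],[[0,0,2],[0,0,0],0]]'

```text
clock: 21.47
tcp_pos: [0.5136, -0.2443, 0.0824]
orientation: [0.0, -0.142, 0.99, -0.0]
wrist_force: [-0.3, 0.1, 0.9]
finger_gap: -0.0002
grip_force: 0.0
```

>>> step_arm --moves '[[[0,0,1],[0,0,0],0],[[0,0,2],[0,0,0],0],[[0,0,2],[0,0,0],0]]'

```text
clock: 21.72
tcp_pos: [0.5135, -0.2442, 0.0803]
orientation: [-0.0, -0.142, 0.99, 0.0]
wrist_force: [-0.8, -0.0, 0.3]
finger_gap: 0.0001
grip_force: 0.0
```

>>> step_arm --moves '[[[0,0,1],[0,0,0],0],[[0,0,1],[0,0,0],0],[[0,0,1],[0,0,0],0]]'

```text
clock: 21.97
tcp_pos: [0.5136, -0.2443, 0.0794]
orientation: [0.0, -0.142, 0.99, 0.0]
wrist_force: [0.2, 0.3, -0.9]
finger_gap: 0.0001
grip_force: 0.0
```

>>> step_arm --moves '[[[0,0,1],[0,0,0],0],[[0,0,1],[0,0,0],0],[[0,0,1],[0,0,0],0]]'

```text
clock: 22.22
tcp_pos: [0.5139, -0.2446, 0.0791]
orientation: [0.0, -0.142, 0.99, -0.0]
wrist_force: [-1.5, -1.4, 5.2]
finger_gap: 0.0001
grip_force: 2.4
```

>>> step_arm --moves '[[[0,0,0.5],[0,0,0],0],[[0,0,1],[0,0,0],0],[[0,0,1],[0,0,0],0]]'

```text
clock: 22.47
tcp_pos: [0.5142, -0.2449, 0.0787]
orientation: [0.001, -0.142, 0.99, -0.001]
wrist_force: [-1.2, 1.1, 8.3]
finger_gap: 0.0
grip_force: 4.1
```

>>> step_arm --moves '[[[0,0,0.5],[0,0,0],0],[[0,0,0.5],[0,0,0],0],[[0,0,0.5],[0,0,0],0]]'

```text
clock: 22.72
tcp_pos: [0.5144, -0.2449, 0.0784]
orientation: [0.001, -0.142, 0.99, -0.001]
wrist_force: [-1.6, 0.8, 9.4]
finger_gap: -0.0001
grip_force: 4.5
```

>>> step_arm --moves '[[[0,0,0.5],[0,0,0],0],[[0,0,1],[0,0,0],0],[[0,0,1],[0,0,0],0]]'

```text
clock: 22.97
tcp_pos: [0.5146, -0.245, 0.0776]
orientation: [0.001, -0.142, 0.99, -0.001]
wrist_force: [-1.2, 1.4, 9.5]
finger_gap: 0.0
grip_force: 5.0
```

>>> step_arm --moves '[[[0,0,0.5],[0,0,0],0],[[0,0,0.5],[0,0,0],0],[[0,0,0.5],[0,0,0],0]]'

```text
clock: 23.22
tcp_pos: [0.5146, -0.245, 0.0772]
orientation: [0.001, -0.142, 0.99, -0.001]
wrist_force: [-1.9, 0.2, 11.0]
finger_gap: -0.0005
grip_force: 5.2
```

>>> step_arm --moves '[[[0,0,0.5],[0,0,0],0],[[0,0,1],[0,0,0],0],[[0,0,1],[0,0,0],0]]'

```text
clock: 23.47
tcp_pos: [0.5143, -0.2449, 0.0757]
orientation: [0.001, -0.142, 0.99, -0.001]
wrist_force: [-1.2, 0.3, 7.6]
finger_gap: 0.0
grip_force: 3.8
```

>>> step_arm --moves '[[[0,0,0.5],[0,0,0],0],[[0,0,0.5],[0,0,0],0],[[0,0,0.5],[0,0,0],0]]'

```text
clock: 23.72
tcp_pos: [0.5142, -0.2448, 0.0752]
orientation: [0.001, -0.142, 0.99, -0.001]
wrist_force: [-0.3, 1.1, 7.7]
finger_gap: -0.0003
grip_force: 4.1
```

Force fell from 11 to 7.6 N while the pack moved: it snapped. I'll push slightly more for the second tab, then let go and re-touch to check the rest height.

>>> step_arm --moves '[[[0,0,0.5],[0,0,0],0],[[0,0,1],[0,0,0],0],[[0,0,1],[0,0,0],0]]'

```text
clock: 23.97
tcp_pos: [0.5143, -0.2448, 0.0751]
orientation: [0.001, -0.142, 0.99, -0.001]
wrist_force: [-2.3, 1.9, 14.0]
finger_gap: -0.0004
grip_force: 6.8
```

>>> step_arm --moves '[[[0,0,-3],[0,0,0],0],[[0,0,-6],[0,0,0],0],[[0,0,-6],[0,0,0],0],[[0,0,-6],[0,0,0],0]]'

```text
clock: 24.3
tcp_pos: [0.5135, -0.2442, 0.0786]
orientation: [-0.0, -0.142, 0.99, 0.0]
wrist_force: [-0.1, 0.2, 0.2]
finger_gap: 0.0001
grip_force: 0.0
```

>>> step_arm --moves '[[[0,0,1],[0,0,0],0],[[0,0,2],[0,0,0],0],[[0,0,2.5],[0,0,0],0],[[0,0,2.5],[0,0,0],0]]'

```text
clock: 24.63
tcp_pos: [0.5138, -0.2445, 0.0768]
orientation: [0.0, -0.142, 0.99, -0.0]
wrist_force: [-0.9, 0.0, 5.7]
finger_gap: -0.0002
grip_force: 3.2
```

It bottomed at 0.0751 and rests about 2 mm above that, at about 0.077, held against the contact spring. That is the locked height. Backing away and handing in.

>>> step_arm --moves '[[[0,0,-10],[0,0,0],0],[[0,0,-35],[0,0,0],0],[[0,0,-65],[0,0,0],0],[[0,0,-95],[0,0,0],0],[[0,0,-110],[0,0,0],0],[[0,0,-110],[0,0,0],0],[[0,0,-110],[0,0,0],0]]'

```text
clock: 25.22
tcp_pos: [0.5142, -0.2447, 0.1874]
orientation: [0.001, -0.142, 0.99, -0.001]
wrist_force: [-1.0, -0.5, -0.3]
finger_gap: 0.0
grip_force: 0.0
```

```bash
python3 st.py; python3 -c "
from workcell import env; print(env.hand_in())"
```

```text
[ 0.5142 -0.2447  0.1874] [-1.  -0.5 -0.3] F tool 1.1 -0.2 T [-0.01  0.    0.04] gap 3.600086847446933e-05 25.2167 yaw 106.28 to mouth 0.27 1.5
the job is handed in; nothing more can be done
None
```

The pack is in the lamp socket and the job is handed in at 25 s: I felt it snap, and it rests 2 mm above bottom, its locked height, but I did not check the two tabs separately.

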